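Reset the hotplate and refit its control knob

ROBOT

A 6-joint arm with a two-finger parallel gripper is mounted at the origin on a cart in front of the work surface, level with it; the furniture and walls round the work are solid. World frame = base frame: x ahead of the robot, y to its left, z up, the work surface at z = 0. Lengths are in m, angles in rad, forces in N, time in s.
With the tool pointing down it reaches from about 0.375 to 0.975 m from the base axis. Payload 3.8 kg.
Tool frame: the origin (TCP) lies on the centre line of the jaws, within the pads' length; the fingertips stand 19 mm ahead of it and the grasp point (between the pads) is the TCP; z points along the fingers, y is the direction in which the jaws open and shut (so a half turn about z gives the same grasp; the last joint's range is limited). The gripper opens to 88 mm and grips with 3 to 60 N. Pads are 18 mm wide; open, the fingers measure 123 mm over their backs; the gripper's body (75 mm by 187 mm) begins 45 mm behind the grasp point.
Start: joints at [1.2, 0.264, 1.604, -0, 1.274, -0.037], TCP at [0.221, 0.638, 0.258] pointing down, gripper open.
Joint ranges: [-2.63, 2.63], [-0.94, 2.18], [0.31, 2.57], [-1.31, 4.45], [0, 2.66], [-2.55, 2.55]. Speed limits (rad/s): [2.57, 2.57, 3.14, 3.14, 3.14, 3.14].

INTERFACE

Orientations are given as a 3x3 rotation matrix whose columns are the frame's x, y, z axes.
In Python, from rig import bot gives the robot as it stands. The module is installed in compiled form; this text tells all that it offers.
- The arm moves only by the tool play_rows, never from a script. Its argument "increments" is a list of rows, each an object of numbers: "x", "y", "z": the shift along the tool's x, y, z in cm; "ax", "ay", "az": the turn, a rotation vector about the tool's x, y, z in degrees. A call has 1 to 5 rows; each row shifts and turns the commanded pose from where the row before left it, along the tool's axes as they then stand; what a row does not reach is not made up. A row lasts 1/10 s, in which the tool goes at most 50 mm and 8.59 degrees, less where a joint would pass 70% of its speed; a pose out of reach is approached as far as the arm can. A call is refused whole if a number of a shift passes 5 or a number of a turn 8.59, either way. A call with a gripper value outside its range is refused whole. "gripper" is the gripper command: -1 is shut, 1 is fully open, values between are in proportion, set as the call begins (left out, the last holds). The fingers move at their own pace and stop on an object; "force" is the grip in N (left out, the last holds). Time passes only in rows, so rows that do not move let the fingers close. It gives the time, the measured TCP pose, the force and the opening at its end, in the units of the state.
- bot.state(): the state, without advancing time (a new reading comes with each control period).
- bot.get_image(name): name is "scene" or "top" or "wrist"; returns a dict with "image" (480x640x3 uint8, red, green, blue), "fx", "fy", "cx", "cy" (pixels), "view" (4x4, takes a point from world to camera coordinates); the wrist camera has in their place "mount" (4x4, takes a point from camera to tool coordinates, whose origin is the TCP and whose axes are the flange's). Camera axes: x right, y down, z forward; pixel columns grow to the right and rows downward; lengths in m; the calibration is good to about 2 mm. A picture is of the moment at which its call begins: read the wrist's pose just before it. There is no depth.
- bot.close_job(): hands the job in, once; it reports no verdict.
The state is a dict: "clock": time; "joints": joint angles; "qvel": joint speeds; "joint_efforts": joint torques, N m; "ee_pos": TCP position; "ee_rot": TCP orientation; "force": force on the tool from outside, world axes, zero at the start; "wrist_torque": the same for the moment, N m; "finger_gap": opening from 0.0 (shut) to 1.0 (fully open).
Only numpy, scipy, OpenCV 4.12 (cv2) and the standard library are available. Lean on these libraries where they do the work, as an engineer would, in place of code of your own. Each camera call takes 0.05 s, during which the arm holds its last target. There are 200 camera calls.

TASK

The hotplate's cut-out has tripped and its control knob has come off. First press the round reset plunger on the hotplate all the way down and let it spring back up; then take the loose knob, turn it so that its D-shaped bore matches the D-shaped control shaft, push it fully home and press knob and shaft down to the end of the shaft's spring travel. Finish while still holding the knob pressed down there, and leave the timer, the lime and the mug where they stand.

Things in the scene. Friction and masses are not known exactly. Their poses are not given: they have to be found in the camera images.
- hob: White table-top hotplate with steel top, 250 (x) x 240 (y) x 60 mm high, fixed; origin at the centre of its underside. Its round dark heating plate (150 mm wide, 12 mm above the steel top) is centred at (36, 0) mm. Plunger and D-shaft stand on the strip along its front (-x) edge: plunger at (-85, 60) mm, shaft at (-85, -60) mm.
- plunger_top (a point): Centre of the top of the reset plunger: a black round head, 26 mm across, 6 mm thick, on a steel stem in a 34 mm wide, 6 mm high steel collar; its top is 86 mm above the worktop when up.
- plunger (a joint): How far the plunger is pressed straight down, m: 0 up, 0.008 at its stop. Its spring pushes back with 1.6 N at the start and 4.8 N at the stop, and returns it when let go.
- shaft_tip (a point): On the axis, at the top end of the bare upright steel D-shaft, 82 mm above the worktop when not pressed (22 mm above the hotplate). 14 mm diameter with one flat, 2.5 mm from the axis, facing this point's own -x; z is up; top 1.5 mm chamfered. Starts turned up to 0.6 rad either way from the hotplate's axes; stiff to turn (0.15 N m): turn the knob to suit it.
- shaft (a joint): How far the shaft is pushed straight down, m: 0 up, 0.006 at its stop. Its spring pushes back with 3.2 N at the start and 8 N at the stop.
- knob: Loose black knob, 50 g, bore down; origin at the centre of its underside, z up. Round skirt 44 mm across, 18 mm high (40 mm across at its flat top); on it a straight grip bar along the knob's x, 38 long, 14 thick (y), from 18 to 40 mm height. A nose 8 mm wide, 18 to 26 mm high, juts beyond the skirt at the bar's -x end, to 31 mm from the axis; a pale line on the bar runs toward it.
- timer: Bystander: white round kitchen timer, 66 mm across, 43 mm high; origin at the centre of its underside.
- lime: Bystander: lime, 60 x 48 x 48 mm; origin at its underside.
- mug: Bystander: white mug, 79 x 114 x 96 mm; origin at the centre of its underside.
- knob_bore (a point): Blind end of the knob's bore: on the axis, 14 mm above the underside; the knob's axes. The bore is D-shaped, 1 mm wider all round than the shaft (0.6 at the flat), flat on the nose side (-x): it goes on only when the nose points the way the shaft's flat faces, within 0.15 rad. Fully home, this point meets shaft_tip and the knob's underside is 8 mm above the hotplate (2 mm when pressed).
Mind the look-alikes: they are no part of the job. Of the things shaped like the knob, the black one is meant.

How it is judged:
On the way, in this order (a step that is already met when the one before it is completed fails the run):
1. the reset plunger is pressed down to its stop (value of joint plunger above 0.007 m), for 0.1 s.
2. the plunger has sprung back up (value of joint plunger below 0.001 m), for 0.1 s.
3. the knob is fully home on the D-shaft (z of knob in the frame of shaft_tip below -0.0125 m and horizontal distance between knob and shaft_tip below 0.003 m and angle between the x axis of knob and the x axis of shaft_tip, either way round below 0.4 rad), for 0.1 s.
At the end, for the whole second after the job is handed in: The knob sits on the D-shaft with at least 12.5 of its 14 mm, within 3 mm of the axis, turned to the shaft within 0.4 rad and upright within 0.1 rad; the gripper is still on it (more than 2 N) and keeps the shaft pushed in by at least 4.5 of its 6 mm; the plunger is back up (within 1 mm) (all of step 3 and angle between knob's own z axis and vertical below 0.1 rad and value of joint shaft above 0.0045 m and contact force between the fingers and knob above 2 N and value of joint plunger below 0.001 m and linear speed of knob below 0.02 m/s); the arm keeps its last pose, push and grip.
It fails at once if the timer, lime or mug is moved by more than 30 mm (distance of any of timer, lime, mug from where it was at the start of the episode above 0.03 m).
It also fails if it takes over 64 s, if anything falls off the work surface, if the arm or the gripper's body presses on something with over 40 N, if the wrist force passes 120 N, or if a joint passes its speed limit or range.

## Working session

There is one attempt and no reset: what is moved stays moved. The work goes in short steps, Python scripts to look and compute and a tool call to move; the robot and the scene stay as the last step left them, time stands still between calls to the robot, and variables do not carry over. Pictures are saved under pics/ and viewed, about 8 in all and at most 12, crops included, and the job is handed in when it is done.

Besides the shell and the picture viewer there is one more tool, called after "Request:" as name(argument=value, ...) on one line, values as JSON. play_rows: Moves the arm, as the interface text tells. Its arguments: {"type":"object","properties":{"increments":{"type":"array"},"gripper":{"type":"number"},"force":{"type":"number"}},"required":["increments"]}

```bash
mkdir -p pics
cat > h.py <<'E'
from rig import bot
import numpy as np, cv2
def snap(n,f,crop=None,s=1):
    st=bot.state(); d=bot.get_image(n); im=d['image'][:,:,::-1]
    np.save('pics/'+f+'.npy',im)
    if n=='wrist':
        T=np.eye(4);T[:3,:3]=st['ee_rot'];T[:3,3]=st['ee_pos'];V=np.linalg.inv(T@np.array(d['mount']))
    else: V=np.array(d['view'])
    np.savez('pics/'+f+'_c.npz',V=V,k=[d['fx'],d['fy'],d['cx'],d['cy']])
    if crop: im=im[crop[1]:crop[3],crop[0]:crop[2]]
    cv2.imwrite('pics/'+f+'.png',cv2.resize(im,None,fx=s,fy=s,interpolation=cv2.INTER_CUBIC))
def crop(f,g,c,s):
    im=np.load('pics/'+f+'.npy')[c[1]:c[3],c[0]:c[2]]
    cv2.imwrite('pics/'+g+'.png',cv2.resize(im,None,fx=s,fy=s,interpolation=cv2.INTER_CUBIC))
def ray(f,u,v,z):
    c=np.load('pics/'+f+'_c.npz');V=c['V'];k=c['k']
    d=V[:3,:3].T@np.array([(u-k[2])/k[0],(v-k[3])/k[1],1]);o=-V[:3,:3].T@V[:3,3]
    return o+d*(z-o[2])/d[2]
def proj(f,p):
    c=np.load('pics/'+f+'_c.npz');V=c['V'];k=c['k'];q=V[:3,:3]@np.array(p)+V[:3,3]
    return q[:2]/q[2]*k[:2]+k[2:]
E
python3 - <<'E'
from h import *
snap('top','top');snap('scene','scene')
a=np.load('pics/top.npy');b=np.load('pics/scene.npy')
s=bot.state();print(s['ee_rot'],s['force'],s['finger_gap'])
E
```

```text
[[-9.44814900e-01  3.27603897e-01 -7.00550890e-04]
 [ 3.27604642e-01  9.44813062e-01 -1.86444547e-03]
 [ 5.10900302e-05 -1.99105959e-03 -9.99998017e-01]] [-0.46976497 -0.38012169 -0.52750144] 0.9986449838108667
```

View pics/top.png

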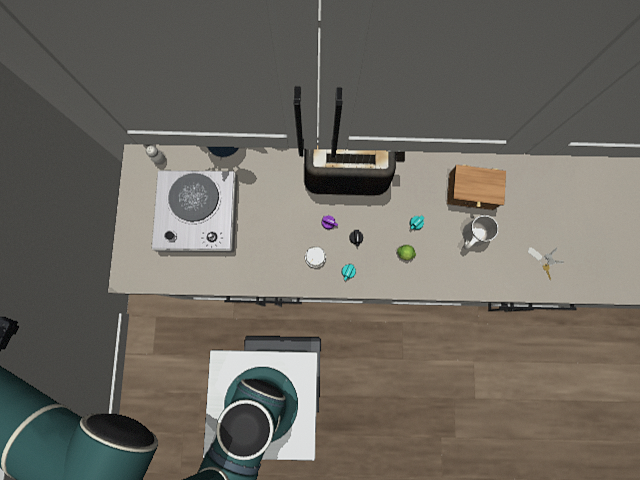

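View pics/scene.png

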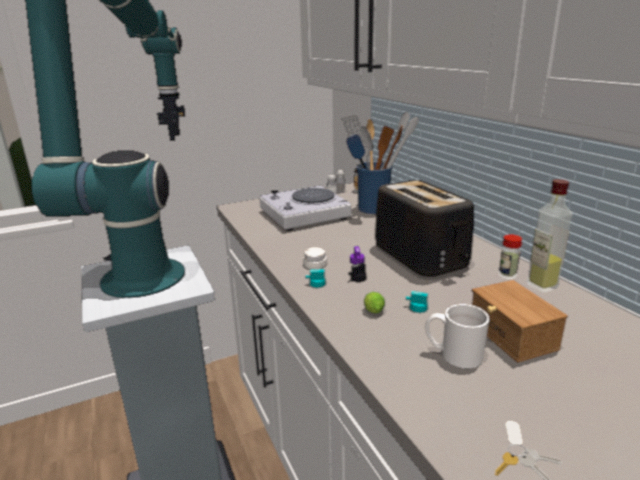

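Knob candidates in the top view: purple (329,222), black (356,238), cyan (349,271) and cyan (416,222). The task asks for the black one. On the hob, the black plunger is at (170,236) and the D-shaft at (212,237). Next is a close crop of both areas.

Run:
```python
from h import *
a=np.load('pics/top.npy')
c1=cv2.resize(a[215:260,330:380],None,fx=8,fy=8,interpolation=cv2.INTER_CUBIC)
c2=cv2.resize(a[215:260,150:240],None,fx=8,fy=8,interpolation=cv2.INTER_CUBIC)
cv2.imwrite('pics/c1.png',cv2.resize(np.hstack([c1,c2])[:, :],None,fx=.714,fy=.714))
for n,u,v,z in [('knob',356,238,.03),('pl',170,236,.086),('sh',212,237,.082),('hobTL',157,170,.06),('hobTR',235,170,.06),('hobBL',153,251,.06),('hobBR',233,251,.06),('timer',316,257,.043),('lime',406,253,.024),('plate',193,197,.072)]: print(n,ray('top',u,v,z).round(4))
c=np.load('pics/top_c.npz');print(c['k'])
```

```text
knob [ 0.4904 -0.2713  0.03  ]
pl [0.4729 0.2766 0.086 ]
sh [0.4736 0.1554 0.082 ]
hobTL [0.6813 0.3416 0.06  ]
hobTR [0.6877 0.1042 0.06  ]
hobBL [0.4314 0.3311 0.06  ]
hobBR [0.437  0.0957 0.06  ]
timer [ 0.4272 -0.1504  0.043 ]
lime [ 0.4486 -0.4252  0.024 ]
plate [0.5958 0.2225 0.072 ]
[462.00941498 462.00941498 322.69954336 232.04532862]
```

View pics/c1.png

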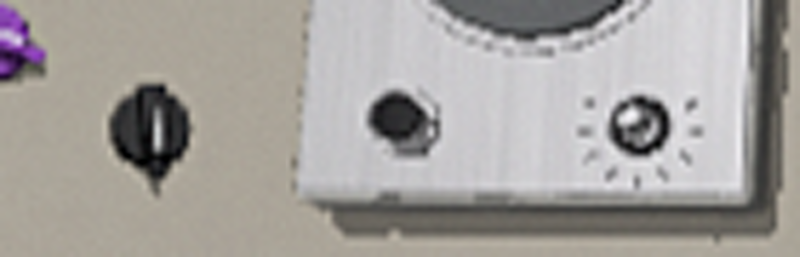

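The black knob is at (356,238), nose pointing towards the robot. The plunger head is at (169.5,235) and the shaft at (211.7,237). I'll move above the plunger with the gripper shut.

Request:
play_rows(increments=[{"x": -3.95, "y": -2.87}, {"x": -3.95, "y": -2.87}, {"x": -3.95, "y": -2.87}, {"x": -3.95, "y": -2.87}, {"x": -3.95, "y": -2.87}], gripper=-1)

```text
$.increments[0]: bad value
```

Request:
play_rows(increments=[{"x": -3.95, "y": -2.87}, {"x": -3.95, "y": -2.87}, {"x": -3.95, "y": -2.87}, {"x": -3.95, "y": -2.87}, {"az": -8.5}])

```text
$.increments[0]: bad value
```

Request:
play_rows(increments=[{"az": -8.5}, {"az": -2}, {}, {}])

```text
$.increments[0]: bad value
```

Run:
```python
from h import *
s=bot.state();print(s['ee_pos'],np.round(s['ee_rot'],3),s['joints'],s['force'])
snap('wrist','w1')
for p in [(.4729,.2766,.086),(.4736,.1554,.082)]: print(proj('w1',p))
```

```text
[0.22093172 0.63718536 0.25652181] [[-0.945  0.328 -0.001]
 [ 0.328  0.945 -0.002]
 [ 0.    -0.002 -1.   ]] [ 1.20011760e+00  2.64665355e-01  1.60523566e+00 -2.34486383e-05
  1.27368322e+00 -3.69046996e-02] [-0.46976497 -0.38012169 -0.52750144]
[105.83381525 518.52990615]
[ 21.15610318 538.72930494]
```

View pics/w1.png

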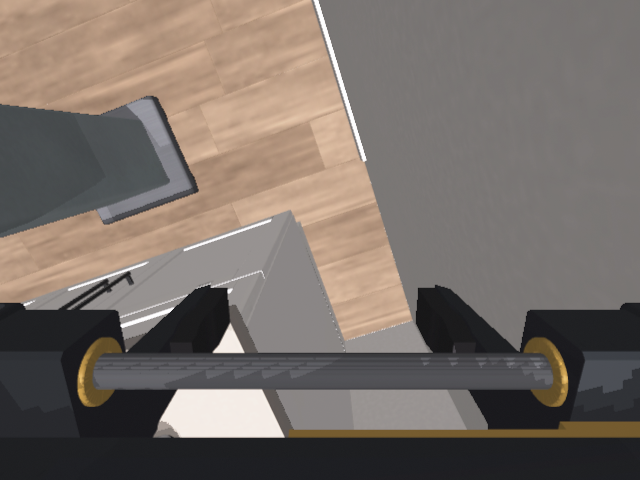

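The moves were refused: rows evidently need all six numbers. The picture only shows the start pose (floor, counter corner, open fingers). I'll retry with full rows.

Request:
play_rows(increments=[{"x": -3.95, "y": -2.87, "z": 0, "ax": 0, "ay": 0, "az": 0}, {"x": -3.95, "y": -2.87, "z": 0, "ax": 0, "ay": 0, "az": 0}, {"x": -3.95, "y": -2.87, "z": 0, "ax": 0, "ay": 0, "az": 0}, {"x": -3.95, "y": -2.87, "z": 0, "ax": 0, "ay": 0, "az": 0}, {"x": -3.95, "y": -2.87, "z": 0, "ax": 0, "ay": 0, "az": 0}], gripper=-1)

```text
clock: 0.65
ee_pos: [0.3613, 0.4357, 0.2574]
ee_rot: [[-0.945, 0.327, -0.0], [0.327, 0.945, -0.0], [0.0, -0.0, -1.0]]
force: [0.7, -0.4, 0.6]
finger_gap: 0.57
```

Request:
play_rows(increments=[{"x": -3.95, "y": -2.87, "z": 0, "ax": 0, "ay": 0, "az": 0}, {"x": -3.95, "y": -2.87, "z": 0, "ax": 0, "ay": 0, "az": 0}, {"x": -3.95, "y": -2.87, "z": 0, "ax": 0, "ay": 0, "az": 0}, {"x": -3.95, "y": -2.87, "z": 0, "ax": 0, "ay": 0, "az": 0}, {"x": 0, "y": 0, "z": 0, "ax": 0, "ay": 0, "az": -8.5}])

```text
clock: 1.15
ee_pos: [0.4751, 0.2725, 0.2575]
ee_rot: [[-0.982, 0.187, 0.001], [0.187, 0.982, -0.002], [-0.001, -0.002, -1.0]]
force: [-0.1, 0.7, -0.6]
finger_gap: 0.12
```

Request:
play_rows(increments=[{"x": 0, "y": 0, "z": 0, "ax": 0, "ay": 0, "az": -8.5}, {"x": 0, "y": 0, "z": 0, "ax": 0, "ay": 0, "az": -2}, {"x": 0, "y": 0, "z": 0, "ax": 0, "ay": 0, "az": 0}, {"x": 0, "y": 0, "z": 0, "ax": 0, "ay": 0, "az": 0}])

```text
clock: 1.55
ee_pos: [0.4722, 0.2771, 0.2575]
ee_rot: [[-1.0, 0.003, -0.0], [0.003, 1.0, -0.0], [0.0, -0.0, -1.0]]
force: [-0.4, -0.4, -0.5]
finger_gap: 0.006
```

Run:
```python
from h import *
s=bot.state();print(s['ee_pos'],np.round(s['ee_rot'],3),s['joints'],s['force'])
snap('wrist','w2')
for p in [(.4729,.2766,.086),(.4736,.1554,.082)]: print(proj('w2',p))
```

```text
[0.47224231 0.27712731 0.25745105] [[-1.     0.003 -0.   ]
 [ 0.003  1.    -0.   ]
 [ 0.    -0.    -1.   ]] [ 4.85205288e-01  2.34103956e-02  1.87764206e+00 -2.63799586e-05
  1.24100105e+00 -1.08232345e+00] [-0.35217988 -0.39695557 -0.48089349]
[322.53615911 228.11651374]
[188.611143   228.18648629]
```

View pics/w2.png

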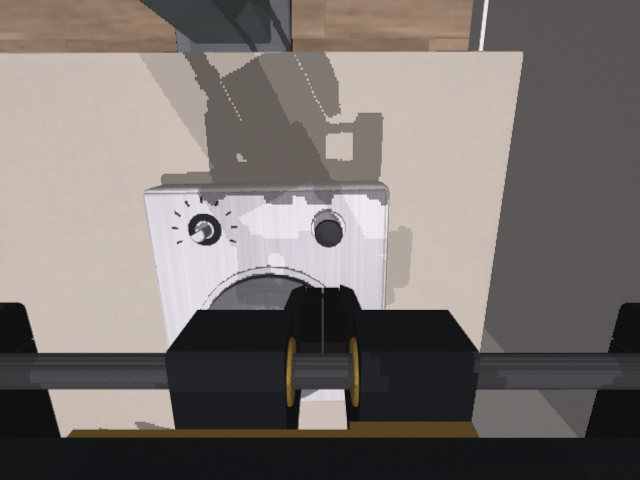

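The wrist view shows the plunger head at (328,234) and the shaft tip near (200,234). I'll enlarge the shaft to find its flat.

Run:
```python
from h import *
crop('w2','c2',(160,190,360,260),4)
print(ray('w2',328,234,.086),ray('w2',200,234,.082))
```

```text
[0.47835193 0.28148601 0.086     ] [0.47907579 0.16513792 0.082     ]
```

View pics/c2.png

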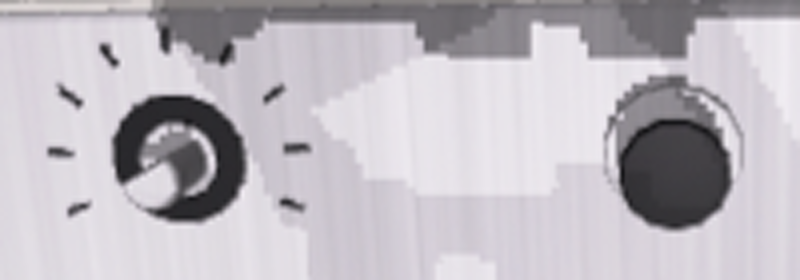

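Request:
play_rows(increments=[{"x": -0.5, "y": 0.3, "z": 4.5, "ax": 0, "ay": 0, "az": 0}, {"x": 0, "y": 0, "z": 4.5, "ax": 0, "ay": 0, "az": 0}, {"x": 0, "y": 0, "z": 4, "ax": 0, "ay": 0, "az": 0}, {"x": 0, "y": 0, "z": 1.3, "ax": 0, "ay": 0, "az": 0}, {"x": 0, "y": 0, "z": 0.4, "ax": 0, "ay": 0, "az": 0}])

```text
clock: 2.1
ee_pos: [0.4761, 0.2797, 0.1089]
ee_rot: [[-1.0, 0.002, -0.003], [0.002, 1.0, -0.002], [0.003, -0.002, -1.0]]
force: [0.2, 0.1, -0.5]
finger_gap: 0.005
```

Request:
play_rows(increments=[{"x": 0, "y": 0, "z": 0.5, "ax": 0, "ay": 0, "az": 0}, {"x": 0, "y": 0, "z": 0.4, "ax": 0, "ay": 0, "az": 0}, {"x": 0, "y": 0, "z": 0.3, "ax": 0, "ay": 0, "az": 0}, {"x": 0, "y": 0, "z": 0, "ax": 0, "ay": 0, "az": 0}, {"x": 0, "y": 0, "z": 0, "ax": 0, "ay": 0, "az": 0}])

```text
clock: 2.6
ee_pos: [0.4789, 0.2811, 0.1004]
ee_rot: [[-1.0, 0.002, 0.004], [0.002, 1.0, 0.002], [-0.003, 0.002, -1.0]]
force: [1.2, 0.7, 3.3]
finger_gap: 0.006
```

Request:
play_rows(increments=[{"x": 0, "y": 0, "z": 0.3, "ax": 0, "ay": 0, "az": 0}, {"x": 0, "y": 0, "z": 0.2, "ax": 0, "ay": 0, "az": 0}, {"x": 0, "y": 0, "z": 0.2, "ax": 0, "ay": 0, "az": 0}, {"x": 0, "y": 0, "z": 0, "ax": 0, "ay": 0, "az": 0}, {"x": 0, "y": 0, "z": 0, "ax": 0, "ay": 0, "az": 0}])

```text
clock: 3.1
ee_pos: [0.4791, 0.2812, 0.097]
ee_rot: [[-1.0, 0.002, 0.003], [0.002, 1.0, 0.002], [-0.003, 0.002, -1.0]]
force: [-7.5, -3.7, 30.7]
finger_gap: 0.003
```

The plunger is at its stop (z 0.097, force jumped to 30 N). I'll release it, move over the shaft and look.

Request:
play_rows(increments=[{"x": 0, "y": 0, "z": -1, "ax": 0, "ay": 0, "az": 0}, {"x": 0, "y": 0, "z": -4, "ax": 0, "ay": 0, "az": 0}, {"x": 0, "y": -2.4, "z": -4, "ax": 0, "ay": 0, "az": 0}, {"x": 0, "y": -4.8, "z": 0, "ax": 0, "ay": 0, "az": 0}, {"x": 0, "y": -4.8, "z": 0, "ax": 0, "ay": 0, "az": 0}], gripper=1)

```text
clock: 3.6
ee_pos: [0.4774, 0.1595, 0.183]
ee_rot: [[-1.0, -0.0, 0.002], [-0.0, 1.0, 0.0], [-0.002, 0.0, -1.0]]
force: [0.8, 0.1, 0.5]
finger_gap: 0.432
```

Request:
play_rows(increments=[{"x": 0, "y": 0, "z": 0, "ax": 0, "ay": 0, "az": 0}, {"x": 0, "y": 0, "z": 0, "ax": 0, "ay": 0, "az": 0}, {"x": 0, "y": 0, "z": 0, "ax": 0, "ay": 0, "az": 0}, {"x": 0, "y": 0, "z": 0, "ax": 0, "ay": 0, "az": 0}])

```text
clock: 4.0
ee_pos: [0.4768, 0.1613, 0.1813]
ee_rot: [[-1.0, 0.001, -0.001], [0.001, 1.0, 0.0], [0.001, 0.0, -1.0]]
force: [0.1, -0.0, -0.2]
finger_gap: 0.799
```

Run:
```python
from h import *
s=bot.state();print(s['ee_pos'],s['finger_gap'])
snap('wrist','w3')
p=proj('w3',(.477,.160,.07));print(p)
x,y=int(p[0])-100,int(p[1])-75; print(x,y)
crop('w3','c3',(x,y,x+200,y+150),4)
```

```text
[0.47683871 0.1612911  0.18125583] 0.7985737859392712
[321.44292391 247.76809388]
221 172
```

View pics/c3.png

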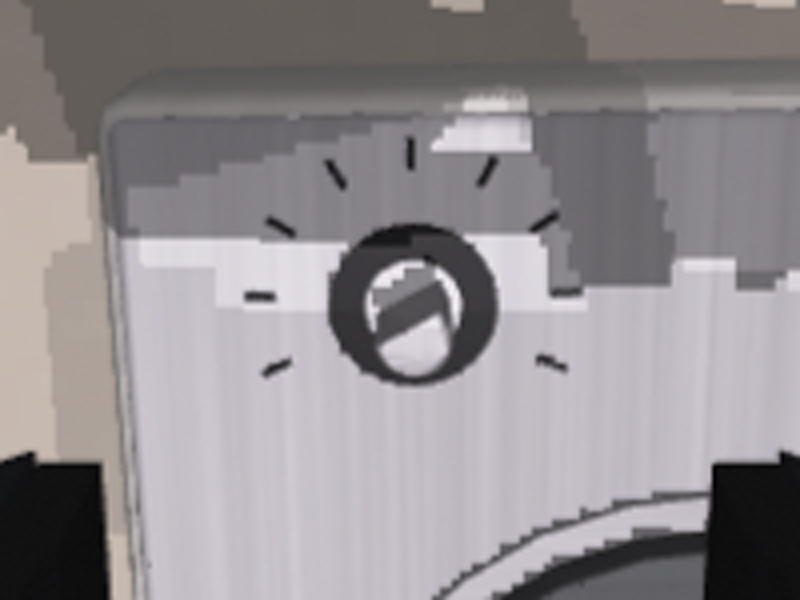

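Close view: the shaft's flat edge runs from crop (377,346) to (445,312) and the tip's lower rim is near (415,377). The flat faces up and to the left, towards the robot and the -y side.

Run:
```python
from h import *
P=lambda a,b,z=.082:ray('w3',221+a/4,172+b/4,z)
a,b,c=P(377,346),P(445,312),P(415,377)
print(a,b,c,np.linalg.norm(a-b)); d=b-a; print('flat normal',np.degrees(np.arctan2(-d[0],d[1])))
# ring centre base, collar center
print(P(413,304,.06),P(413,304,.066))
# overlay candidate axis
for th in (15,20,25,28,32):
  t=np.radians(th);n=-np.array([np.cos(t),np.sin(t)]);e=np.array([-n[1],n[0]])
  # top face with 1.5 chamfer not on flat: flat at 2.5
  m=(a+b)[:2]/2-n*.0025; print(th,m, 'rim dist',np.linalg.norm(c[:2]-m))
# hob edges: front-left corner lines
l=P(125,230,.06),P(145,590,.06); d=l[1]-l[0]; print('left edge dir',np.degrees(np.arctan2(d[1],d[0])))
l=P(130,118,.06),P(640,108,.06); d=l[1]-l[0]; print('front edge yaw',np.degrees(np.arctan2(-d[0],d[1])),l)
```

```text
[0.48105911 0.15572632 0.082     ] [0.47487166 0.16748245 0.082     ] [0.4867908  0.16233053 0.082     ] 0.01328500329503118
flat normal 27.758585029793377
[0.48030413 0.16208881 0.06      ] [0.47842791 0.16205575 0.066     ]
15 [0.4803802  0.16225143] rim dist 0.006411095681496969
20 [0.48031461 0.16245944] rim dist 0.006477473601739321
25 [0.48023115 0.16266093] rim dist 0.006567968639636425
28 [0.48017275 0.16277806] rim dist 0.006633168107327145
32 [0.4800855  0.16292918] rim dist 0.006731973334545524
left edge dir -0.27715668231245255
front edge yaw 1.096431360698371 (array([0.44491925, 0.11070384, 0.06      ]), array([0.44314996, 0.2031494 , 0.06      ]))
```

Request:
play_rows(increments=[{"x": 0, "y": -4.8, "z": 0, "ax": 0, "ay": 0, "az": 0}, {"x": 0, "y": -4.8, "z": 0, "ax": 0, "ay": 0, "az": 0}, {"x": 0, "y": -4.8, "z": 0, "ax": 0, "ay": 0, "az": 0}, {"x": 0, "y": -4.8, "z": 0, "ax": 0, "ay": 0, "az": 0}, {"x": 0, "y": -4.8, "z": 0, "ax": 0, "ay": 0, "az": 0}])

```text
clock: 4.55
ee_pos: [0.4768, -0.0805, 0.1817]
ee_rot: [[-1.0, -0.0, 0.0], [-0.0, 1.0, 0.0], [-0.0, 0.0, -1.0]]
force: [0.1, 0.3, -0.5]
finger_gap: 1.003
```

Request:
play_rows(increments=[{"x": -0.5, "y": -4.8, "z": 0, "ax": 0, "ay": 0, "az": 0}, {"x": -0.5, "y": -4.8, "z": 0, "ax": 0, "ay": 0, "az": 0}, {"x": 0, "y": -4.8, "z": 0, "ax": 0, "ay": 0, "az": 0}, {"x": 0, "y": -4.8, "z": 0, "ax": 0, "ay": 0, "az": 0}, {"x": 0, "y": 0, "z": 0, "ax": 0, "ay": 0, "az": 0}])

```text
clock: 5.05
ee_pos: [0.487, -0.2764, 0.1818]
ee_rot: [[-1.0, 0.005, 0.001], [0.005, 1.0, -0.002], [-0.001, -0.002, -1.0]]
force: [-0.9, -0.2, -0.2]
finger_gap: 1.003
```

Request:
play_rows(increments=[{"x": 0, "y": 0, "z": 0, "ax": 0, "ay": 0, "az": 0}, {"x": 0, "y": 0, "z": 0, "ax": 0, "ay": 0, "az": 0}, {"x": 0, "y": 0, "z": 0, "ax": 0, "ay": 0, "az": 0}])

```text
clock: 5.35
ee_pos: [0.4864, -0.27, 0.1814]
ee_rot: [[-1.0, -0.0, -0.001], [-0.0, 1.0, 0.001], [0.001, 0.001, -1.0]]
force: [-0.1, -0.2, -0.1]
finger_gap: 0.996
```

Run:
```python
from h import *
s=bot.state();print(s['ee_pos'],s['finger_gap'],s['joints'])
snap('wrist','w4')
p=proj('w4',(.4904,-.2713,.03));print(p)
x,y=int(p[0])-100,int(p[1])-75; print(x,y)
crop('w4','c4',(x,y,x+200,y+150),4)
```

```text
[ 0.48642875 -0.270035    0.18143819] 0.9959173938235772 [-5.51706477e-01  1.02223588e-01  1.94004645e+00  3.04251536e-04
  1.10008386e+00 -2.12272381e+00]
[321.49920568 237.77262587]
221 162
```

View pics/c4.png

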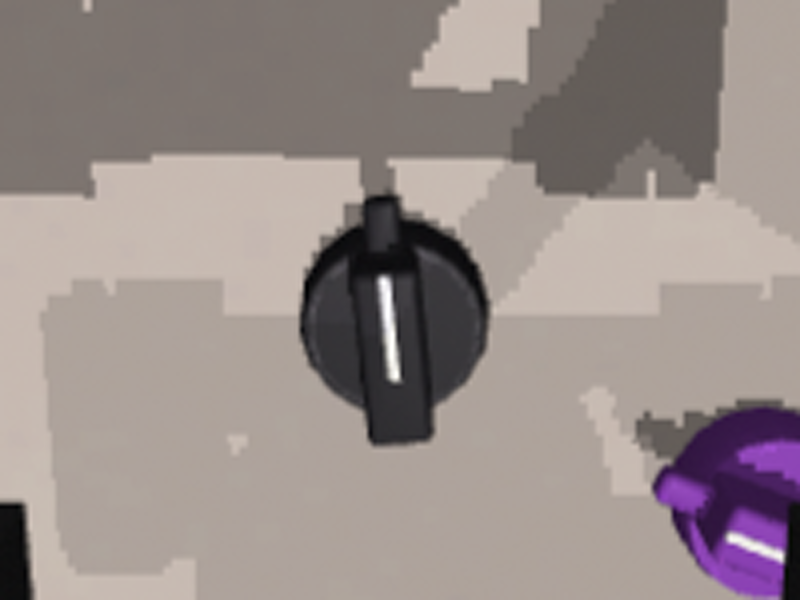

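The bar's top corners in the crop are (352,272), (416,270), (370,444) and (432,436), with the nose up towards the robot. It is the black knob, and the purple look-alike is clear of the fingers.

Run:
```python
from h import *
P=lambda a,b,z=.04:ray('w4',221+a/4,162+b/4,z)
q=[P(352,272),P(416,270),P(370,444),P(432,436)]
m=sum(q)/4; d=(q[2]+q[3]-q[0]-q[1]);print(m,np.linalg.norm(d)/2,np.degrees(np.arctan2(d[1],d[0])))
l=P(394,381)-P(385,277);print('line',np.degrees(np.arctan2(l[1],l[0])))
print('skirt',P(395,322,.018))
s=bot.state();r=np.array(s['ee_rot']);print((r.T@(m-s['ee_pos']))*100)
```

```text
[ 0.4990677  -0.27320106  0.04      ] 0.0365028830154773 5.323035343536118
line 4.560779541607901
skirt [ 0.49808744 -0.2728651   0.018     ]
[-1.26728566 -0.31518643 14.15754522]
```

Request:
play_rows(increments=[{"x": -1.25, "y": -0.3, "z": 4, "ax": 0, "ay": 0, "az": 0}, {"x": 0, "y": 0, "z": 4, "ax": 0, "ay": 0, "az": -5}, {"x": 0, "y": 0, "z": 4, "ax": 0, "ay": 0, "az": 0}, {"x": 0, "y": 0, "z": 1.5, "ax": 0, "ay": 0, "az": 0}, {"x": 0, "y": 0, "z": 0.4, "ax": 0, "ay": 0, "az": 0}], gripper=0.2, force=15)

```text
clock: 5.9
ee_pos: [0.4973, -0.273, 0.0407]
ee_rot: [[-0.996, -0.086, -0.004], [-0.086, 0.996, 0.002], [0.004, 0.003, -1.0]]
force: [-0.6, -0.0, 1.1]
finger_gap: 0.599
```

Request:
play_rows(increments=[{"x": 0, "y": 0, "z": 0, "ax": 0, "ay": 0, "az": 0}, {"x": 0, "y": 0, "z": 0, "ax": 0, "ay": 0, "az": 0}, {"x": 0, "y": 0, "z": 0, "ax": 0, "ay": 0, "az": 0}])

```text
clock: 6.2
ee_pos: [0.5003, -0.2758, 0.045]
ee_rot: [[-0.996, -0.085, 0.004], [-0.085, 0.996, -0.002], [-0.003, -0.002, -1.0]]
force: [0.2, 0.6, 0.4]
finger_gap: 0.6
```

Request:
play_rows(increments=[{"x": 0, "y": 0.15, "z": 0.35, "ax": 0, "ay": 0, "az": 0}, {"x": 0, "y": 0, "z": 0, "ax": 0, "ay": 0, "az": 0}, {"x": 0, "y": 0, "z": 0, "ax": 0, "ay": 0, "az": 0}])

```text
clock: 6.5
ee_pos: [0.4986, -0.2734, 0.0394]
ee_rot: [[-0.996, -0.085, 0.0], [-0.085, 0.996, -0.0], [-0.0, -0.0, -1.0]]
force: [0.0, -0.1, -0.3]
finger_gap: 0.599
```

Request:
play_rows(increments=[{"x": 0, "y": 0, "z": 0, "ax": 0, "ay": 0, "az": 0}, {"x": 0, "y": 0, "z": 0, "ax": 0, "ay": 0, "az": 0}, {"x": 0, "y": 0, "z": 0, "ax": 0, "ay": 0, "az": 0}, {"x": 0, "y": 0, "z": 0, "ax": 0, "ay": 0, "az": 0}, {"x": 0, "y": 0, "z": 0, "ax": 0, "ay": 0, "az": 0}], gripper=-1, force=30)

```text
clock: 7.0
ee_pos: [0.4986, -0.2733, 0.0392]
ee_rot: [[-0.996, -0.085, -0.0], [-0.085, 0.996, 0.0], [0.0, 0.0, -1.0]]
force: [0.3, -0.3, 0.4]
finger_gap: 0.169
```

Request:
play_rows(increments=[{"x": 0, "y": 0, "z": 0, "ax": 0, "ay": 0, "az": 0}, {"x": 0, "y": 0, "z": 0, "ax": 0, "ay": 0, "az": 0}, {"x": 0, "y": 0, "z": 0, "ax": 0, "ay": 0, "az": 0}])

```text
clock: 7.3
ee_pos: [0.4985, -0.2733, 0.0391]
ee_rot: [[-0.996, -0.085, -0.0], [-0.085, 0.996, 0.0], [0.0, 0.0, -1.0]]
force: [-0.0, 0.9, -0.7]
finger_gap: 0.156
```

The knob is gripped (gap 13.7 mm). I'll lift it and carry it back over the shaft.

Request:
play_rows(increments=[{"x": 0, "y": 0, "z": -4, "ax": 0, "ay": 0, "az": 0}, {"x": 0, "y": 0, "z": -4.5, "ax": 0, "ay": 0, "az": 0}, {"x": 0, "y": 0, "z": -4.5, "ax": 0, "ay": 0, "az": 0}, {"x": -0.2, "y": 4.84, "z": 0, "ax": 0, "ay": 0, "az": 0}, {"x": -0.2, "y": 4.84, "z": 0, "ax": 0, "ay": 0, "az": 0}])

```text
clock: 7.8
ee_pos: [0.4958, -0.1771, 0.172]
ee_rot: [[-0.997, -0.082, 0.005], [-0.082, 0.997, -0.002], [-0.005, -0.002, -1.0]]
force: [0.9, 0.3, -0.6]
finger_gap: 0.156
```

Request:
play_rows(increments=[{"x": -0.2, "y": 4.84, "z": 0, "ax": 0, "ay": 0, "az": 0}, {"x": -0.2, "y": 4.84, "z": 0, "ax": 0, "ay": 0, "az": 0}, {"x": -0.2, "y": 4.84, "z": 0, "ax": 0, "ay": 0, "az": 0}, {"x": -0.2, "y": 4.84, "z": 0, "ax": 0, "ay": 0, "az": 0}, {"x": -0.2, "y": 4.84, "z": 0, "ax": 0, "ay": 0, "az": 0}])

```text
clock: 8.3
ee_pos: [0.4832, 0.0672, 0.1694]
ee_rot: [[-0.996, -0.085, 0.001], [-0.085, 0.996, 0.0], [-0.001, -0.0, -1.0]]
force: [-0.2, -0.2, 0.4]
finger_gap: 0.157
```

Request:
play_rows(increments=[{"x": -0.2, "y": 4.84, "z": 0, "ax": 0, "ay": 0, "az": 0}, {"x": -0.2, "y": 4.84, "z": 0, "ax": 0, "ay": 0, "az": 0}, {"x": 0, "y": 0, "z": 0, "ax": 0, "ay": 0, "az": -8}, {"x": 0, "y": 0, "z": 0, "ax": 0, "ay": 0, "az": -8}, {"x": 0, "y": 0, "z": 0, "ax": 0, "ay": 0, "az": -7}])

```text
clock: 8.8
ee_pos: [0.4791, 0.163, 0.169]
ee_rot: [[-0.881, -0.474, -0.0], [-0.474, 0.881, -0.0], [0.0, 0.0, -1.0]]
force: [0.7, -0.4, -0.5]
finger_gap: 0.156
```

Request:
play_rows(increments=[{"x": 0, "y": 0, "z": 0, "ax": 0, "ay": 0, "az": 0}, {"x": 0, "y": 0, "z": 0, "ax": 0, "ay": 0, "az": 0}, {"x": 0, "y": 0, "z": 0, "ax": 0, "ay": 0, "az": 0}, {"x": 0, "y": 0, "z": 0, "ax": 0, "ay": 0, "az": 0}])

```text
clock: 9.2
ee_pos: [0.4795, 0.162, 0.1692]
ee_rot: [[-0.885, -0.466, 0.0], [-0.466, 0.885, 0.0], [-0.0, 0.0, -1.0]]
force: [-0.2, 0.0, -0.2]
finger_gap: 0.159
```

Run:
```python
from h import *
s=bot.state();print(s['ee_pos'],s['finger_gap'],s['joints'])
snap('wrist','w5')
print(proj('w5',(.480,.1625,.082)),proj('w5',s['ee_pos']))
for p in [(.04,'top'),(.018,'skirt')]: print(p)
crop('w5','c5',(220,170,420,320),4)
```

```text
[0.47952995 0.16199003 0.16921603] 0.15893245003364834 [ 2.76551600e-01  1.87663336e-02  2.05311948e+00  1.43277379e-05
  1.06966832e+00 -1.77905204e+00]
[323.34120916 259.66338921] [323.38511398 328.05704238]
(0.04, 'top')
(0.018, 'skirt')
```

View pics/c5.png

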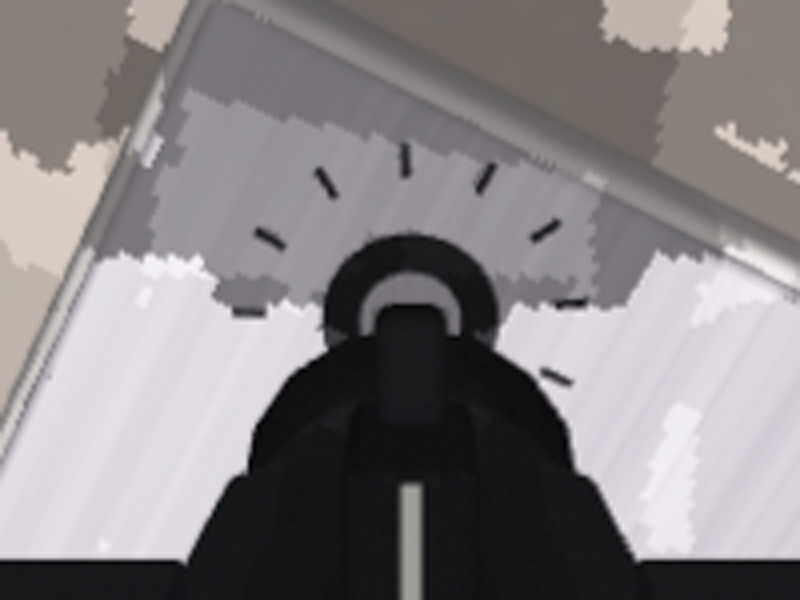

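The collar ring is centred near crop (410,318) and is symmetric about the nose (centre x 411), so the lateral alignment is good. Next I check the fore-aft offset of the knob in the grip from the nose tip (v≈305) and the bar edge.

Run:
```python
from h import *
print('ring',ray('w5',220+410/4,170+317/4,.06), 'ring from w3', ray('w3',221+413/4,172+305/4,.06))
s=bot.state();R=np.array(s['ee_rot']);t=np.array(s['ee_pos'])
for off in (-.004,-.002,0,.002,.004):
  f=lambda x,y,z:((proj('w5',t+R@np.array([x+off,y,.039-z]))-[220,170])*4).round()
  print(off,'noseTop',f(.031,0,.026),'noseBot',f(.031,0,.018),'barTopFront',f(.019,-.007,.04),f(.019,.007,.04),'skirt bottom side',f(0,.022,0),f(.019,.011,0), 'skirtfront',f(.022,0,0))
```

```text
ring [0.48007636 0.16192749 0.06      ] ring from w3 [0.48050193 0.16208901 0.06      ]
-0.004 noseTop [414. 345.] noseBot [413. 322.] barTopFront [344. 504.] [484. 504.] skirt bottom side [580. 504.] [499. 368.] skirtfront [413. 346.]
-0.002 noseTop [414. 327.] noseBot [413. 305.] barTopFront [343. 486.] [484. 486.] skirt bottom side [581. 490.] [499. 353.] skirtfront [413. 331.]
0 noseTop [414. 309.] noseBot [413. 288.] barTopFront [343. 467.] [485. 467.] skirt bottom side [581. 476.] [500. 338.] skirtfront [413. 316.]
0.002 noseTop [414. 291.] noseBot [413. 270.] barTopFront [343. 448.] [485. 448.] skirt bottom side [582. 462.] [500. 323.] skirtfront [413. 301.]
0.004 noseTop [414. 273.] noseBot [413. 253.] barTopFront [343. 429.] [485. 429.] skirt bottom side [582. 448.] [500. 308.] skirtfront [413. 285.]
```

Request:
play_rows(increments=[{"x": 0.1, "y": 0, "z": 2, "ax": 0, "ay": 0, "az": 0}, {"x": 0, "y": 0, "z": 2, "ax": 0, "ay": 0, "az": 0}, {"x": 0, "y": 0, "z": 0.5, "ax": 0, "ay": 0, "az": 0}, {"x": 0, "y": 0, "z": 0, "ax": 0, "ay": 0, "az": 0}, {"x": 0, "y": 0, "z": 0, "ax": 0, "ay": 0, "az": 0}])

```text
clock: 9.75
ee_pos: [0.4791, 0.1618, 0.1249]
ee_rot: [[-0.884, -0.467, 0.001], [-0.467, 0.884, 0.0], [-0.001, -0.0, -1.0]]
force: [-0.1, -1.0, -0.0]
finger_gap: 0.157
```

Request:
play_rows(increments=[{"x": 0, "y": 0, "z": 0.3, "ax": 0, "ay": 0, "az": 0}, {"x": 0, "y": 0, "z": 0.2, "ax": 0, "ay": 0, "az": 0}, {"x": 0, "y": 0, "z": 0.2, "ax": 0, "ay": 0, "az": 0}, {"x": 0, "y": 0, "z": 0, "ax": 0, "ay": 0, "az": 0}, {"x": 0, "y": 0, "z": 0, "ax": 0, "ay": 0, "az": 0}])

```text
clock: 10.25
ee_pos: [0.4785, 0.1617, 0.1172]
ee_rot: [[-0.884, -0.468, -0.0], [-0.468, 0.884, -0.0], [0.0, 0.0, -1.0]]
force: [-0.3, -1.0, -0.5]
finger_gap: 0.152
```

There is no force at 4 mm below tip height, so the bore is on the shaft. I'll keep going down.

Request:
play_rows(increments=[{"x": 0, "y": 0, "z": 0.3, "ax": 0, "ay": 0, "az": 0}, {"x": 0, "y": 0, "z": 0.3, "ax": 0, "ay": 0, "az": 0}, {"x": 0, "y": 0, "z": 0.2, "ax": 0, "ay": 0, "az": 0}, {"x": 0, "y": 0, "z": 0, "ax": 0, "ay": 0, "az": 0}, {"x": 0, "y": 0, "z": 0, "ax": 0, "ay": 0, "az": 0}])

```text
clock: 10.75
ee_pos: [0.4785, 0.1617, 0.1091]
ee_rot: [[-0.884, -0.467, -0.0], [-0.467, 0.884, -0.0], [0.0, 0.0, -1.0]]
force: [-0.1, -0.7, 0.6]
finger_gap: 0.156
```

Request:
play_rows(increments=[{"x": 0, "y": 0, "z": 0.2, "ax": 0, "ay": 0, "az": 0}, {"x": 0, "y": 0, "z": 0.1, "ax": 0, "ay": 0, "az": 0}, {"x": 0, "y": 0, "z": 0.1, "ax": 0, "ay": 0, "az": 0}, {"x": 0, "y": 0, "z": 0, "ax": 0, "ay": 0, "az": 0}, {"x": 0, "y": 0, "z": 0, "ax": 0, "ay": 0, "az": 0}])

```text
clock: 11.25
ee_pos: [0.4789, 0.1618, 0.1056]
ee_rot: [[-0.884, -0.468, 0.001], [-0.468, 0.884, 0.0], [-0.001, -0.0, -1.0]]
force: [-0.9, -0.7, 3.9]
finger_gap: 0.158
```

The knob is home and the spring has begun to resist at z≈0.107, as expected. Now I press to the stop.

Request:
play_rows(increments=[{"x": 0, "y": 0, "z": 0.2, "ax": 0, "ay": 0, "az": 0}, {"x": 0, "y": 0, "z": 0.2, "ax": 0, "ay": 0, "az": 0}, {"x": 0, "y": 0, "z": 0.2, "ax": 0, "ay": 0, "az": 0}, {"x": 0, "y": 0, "z": 0, "ax": 0, "ay": 0, "az": 0}, {"x": 0, "y": 0, "z": 0, "ax": 0, "ay": 0, "az": 0}], force=40)

```text
clock: 11.75
ee_pos: [0.4791, 0.1619, 0.1008]
ee_rot: [[-0.884, -0.468, 0.001], [-0.468, 0.884, 0.0], [-0.001, -0.0, -1.0]]
force: [-3.8, -1.6, 14.0]
finger_gap: 0.154
```

Request:
play_rows(increments=[{"x": 0, "y": 0, "z": 0.05, "ax": 0, "ay": 0, "az": 0}, {"x": 0, "y": 0, "z": 0, "ax": 0, "ay": 0, "az": 0}, {"x": 0, "y": 0, "z": 0, "ax": 0, "ay": 0, "az": 0}, {"x": 0, "y": 0, "z": 0, "ax": 0, "ay": 0, "az": 0}])

```text
clock: 12.15
ee_pos: [0.4792, 0.1619, 0.1007]
ee_rot: [[-0.884, -0.468, 0.001], [-0.468, 0.884, 0.0], [-0.001, -0.0, -1.0]]
force: [-5.8, -1.1, 16.3]
finger_gap: 0.158
```

Run:
```python
from h import *
snap('wrist','w6',(180,130,460,340),2.8)
s=bot.state();print(s['ee_pos'],s['force'],s['finger_gap'],np.abs(s['qvel']).max())
```

```text
[0.47913654 0.16190565 0.10070096] [-5.16360929 -1.49152853 16.41264094] 0.1549612432202508 0.0011165880422091285
```

View pics/w6.png

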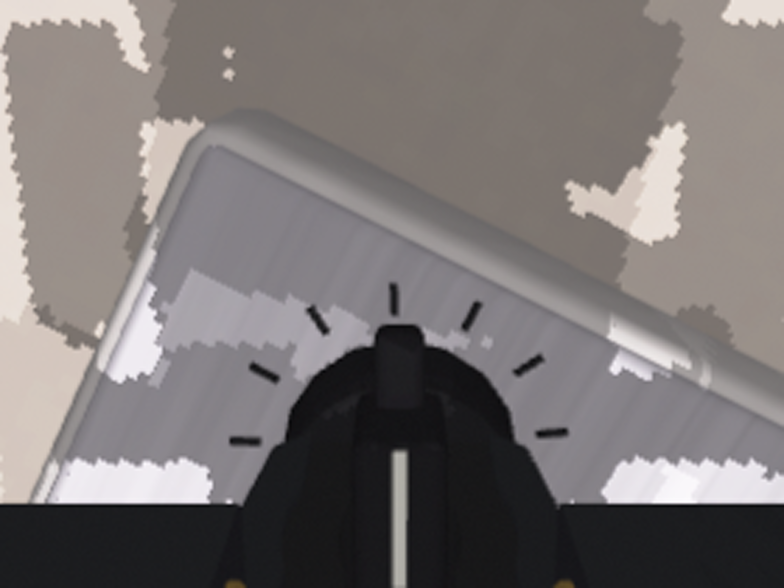

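The knob sits centred in the tick marks, with the nose tip at (400,325) in the crop. That is full-frame row 246, the same as before insertion, so it has not slipped in the grip.

```bash
python3 -c "
from rig import bot
print(bot.close_job())"
```

```text
the job is handed in; nothing more can be done
None
```

The task is done and handed in at about 12 s. The interface gave no verdict, so success is judged from my own readings.

- **Plunger:** I pressed it until the force jumped to about 31 N at TCP z 0.097, which is its stop, then backed off. I did not look at it again after release, so its return is assumed from the spring.
- **Knob:** I gripped the black knob by its bar, turned it to about 28° to match the shaft's flat, and lowered it on. It went on with almost no force until z was about 0.107, the expected seating height. I then pressed it to z 0.1007, the end of the 6 mm travel, where about 16 N pushes up against 8 N from the spring alone.
- **Final checks:** The last picture shows the nose in the same place in the gripper as before insertion, so the knob had not slipped. The arm was still, and the bar was held at about 13.7 mm opening with a 40 N grip command. I did not touch the timer, lime or mug.
- **Problems:** The first three move calls were refused because rows need all six numbers. The top camera's positions disagreed with the wrist camera's by 3–8 mm in x, so I used the wrist camera, and the fit agreed with it.

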